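# Pack the camera rental kit into its foam tray

### The job

Pack the rental kit into the foam tray: the long battery into the oblong pocket, the lens mount adapter into the large round pocket and the bubble level into the small round pocket, in any order; only when those three are in, put the smoked glass filter into the square pocket, so that nothing is handled over the glass. Each must lie flat on the floor of its pocket, right side up and let go; leave the empty filter frame and the short battery where they lie on the counter.

Things in the scene. Friction and masses are not known exactly. Their poses are not given: they have to be found in the camera images.
- battery: The long gray polymer camera battery: block 70 (x) x 38 (y) x 34 (z) mm, about 240 g, lying on the counter. Origin: centre of its underside, z up. Grip it across the 38 mm (its y).
- adapter: Blue anodized lens mount adapter: plain ring, outer diameter 58 mm, bore 42 mm, 24 mm high, about 110 g, lying flat. Origin: on the ring's axis at its underside, z up.
- level: Chrome round bubble level: disc of diameter 34 mm, 16 mm high, small green window on top, about 50 g. Origin: centre of its underside, z up. 
- filter: Square smoked glass filter: dark glass filling a steel frame 56 (x) x 56 (y) x 12 (z) mm, about 90 g, lying flat. Origin: centre of its underside, z up. Grip it squarely across its 56 mm (its x or y).
- empty_frame: Look-alike to leave: empty steel filter frame, 56 x 56 x 12 mm, no glass, one sees through its 42 mm square opening. Origin: centre of its underside, z up. 
- short_battery: Look-alike to leave: short gray polymer battery, 44 (x) x 38 (y) x 24 (z) mm. Origin: centre of its underside, z up. 
- pocket_oblong: Fixed dark grey foam insert, a plate 100 x 100 mm and 11 mm thick, with one oblong recess 88 mm (its x) x 56 mm (its y) centred in its top, 4 mm deep with a pale grey floor: origin at the centre of the plate's underside, z up, recess floor at z = 7 mm, plate top at z = 11 mm of its frame. The four inserts stand in a 2 x 2 grid of 110 mm pitch, in any arrangement, in one low black tray.
- pocket_round_large: Fixed dark grey foam insert, a plate 100 x 100 mm and 11 mm thick, with one large round recess, diameter 78 mm centred in its top, 4 mm deep with a pale grey floor: origin at the centre of the plate's underside, z up, recess floor at z = 7 mm, plate top at z = 11 mm of its frame. The tray is fixed, 235 mm square, its floor 5 mm thick, its rim 16 mm above the counter, level with the plate tops.
- pocket_round_small: Fixed dark grey foam insert, a plate 100 x 100 mm and 11 mm thick, with one small round recess, diameter 54 mm centred in its top, 4 mm deep with a pale grey floor: origin at the centre of the plate's underside, z up, recess floor at z = 7 mm, plate top at z = 11 mm of its frame.
- pocket_square: Fixed dark grey foam insert, a plate 100 x 100 mm and 11 mm thick, with one square recess 78 x 78 mm, sides along its x and y centred in its top, 4 mm deep with a pale grey floor: origin at the centre of the plate's underside, z up, recess floor at z = 7 mm, plate top at z = 11 mm of its frame.

How it is judged:
By the outcome, as a careful person would: the job done as asked, in the order asked, and still so for the second after the job is handed in, with the robot touching nothing.
It also fails if it takes over 96 s, if anything falls off the work surface, if the arm or the gripper's body presses on something with over 40 N, if the wrist force passes 120 N, or if a joint passes its speed limit or range.

### The arm

A 6-joint arm with a two-finger parallel gripper is mounted at the origin on the work surface. World frame = base frame: x ahead of the robot, y to its left, z up, the work surface at z = 0. Lengths are in mm, angles in rad, forces in N, time in s.
With the tool pointing down it reaches from about 300 to 1000 mm from the base axis. Payload 5.1 kg.
Tool frame: the origin (TCP) lies on the centre line of the jaws, within the pads' length; the fingertips stand 11 mm ahead of it and the grasp point (between the pads) lies 8 mm behind it; z points along the fingers, y is the line along which they close (so a half turn about z gives the same grasp; the last joint's range is limited). The gripper opens to 95 mm and grips with 3 to 60 N. Pads are 20 mm wide; open, the fingers measure 119 mm over their backs; the gripper's body (75 mm by 180 mm) begins 59 mm behind the grasp point.
Start: joints at [-1.349, 0.124, 1.65, -0, 1.367, -0.083], TCP at [195.034, -620.037, 225.656] pointing down, gripper open.
Joint ranges: [-2.61, 2.61], [-1.02, 2.33], [0.03, 2.71], [-1.35, 4.49], [0.32, 2.68], [-2.91, 2.91]. Speed limits (rad/s): [2.57, 2.57, 3.14, 3.14, 3.14, 3.14].

### API

Orientations are given as a unit quaternion [x, y, z, w].
In Python, from rig import bot, vision gives the robot as it stands. The module is installed in compiled form; this text tells all that it offers.
- The arm moves only by the tool play_rows, never from a script. Its argument "increments" is a list of rows, each a list of 7 numbers: the shift along the world's x, y, z in mm, then the turn, a rotation vector about the world's x, y, z in degrees, then the closure, from 0 (fully open) to 1 (shut). A call has 1 to 12 rows; each row is the pose to reach, as a shift and turn from the pose commanded when the call began; what a row does not reach only later rows make up. A row lasts 1/8 s, in which the tool goes at most 62.5 mm and 10.7 degrees, less where a joint would pass 70% of its speed; a pose out of reach is approached as far as the arm can. A call with a gripper value outside its range is refused whole. The fingers move at their own pace and stop on an object; "force" is the grip in N (left out, the last holds). Time passes only in rows, so rows that repeat a pose let the fingers close. It gives the time, the measured TCP pose, the force, the opening and the grip force at its end, in the units of the state.
- bot.observe(): the state, without advancing time (a new reading comes with each control period).
- vision.read_camera(name): name is "scene" or "top" or "wrist"; returns the picture (384x512x3 uint8, red, green, blue); there is no depth.
- vision.camera_info(name): a dict with "fx", "fy", "cx", "cy" (pixels), "k1" (the pictures are not rectified: a ray, as slopes to the right and down, at radius r is drawn at 1 + k1 r^2 times it, then the intrinsics apply), "R" (3x3) and "t" (3): a world point X has camera coordinates R X + t. Camera axes: x right, y down, z forward; pixel columns grow to the right and rows downward; lengths in mm; the calibration is good to about 2 mm. A picture is of the moment at which its call begins: read the wrist's pose just before it. camera_info takes no time and is no camera call; for the wrist camera it gives the pose at the moment of the call.
- bot.hand_in(): hands the job in; it is judged then, once.
The state is a dict: "t": time; "joint_pos": joint angles; "joint_velocities": joint speeds; "joint_torque": joint torques, N m; "tcp_pos": TCP position; "eef_rot": TCP orientation; "ft_force": force on the tool from outside, world axes, zero at the start; "torque": the same for the moment, N m; "width": finger opening in mm; "finger_force": force on a finger pad.
Only numpy, scipy, OpenCV 4.12 (cv2) and the standard library are available. Lean on these libraries where they do the work, as an engineer would, in place of code of your own. Each camera call takes 0.05 s, during which the arm holds its last target. There are 200 camera calls.

## Working session

There is one attempt and no reset: what is moved stays moved. The work goes in short steps, Python scripts to look and compute and a tool call to move; the robot and the scene stay as the last step left them, time stands still between calls to the robot, and variables do not carry over. Pictures are saved under pics/ and viewed, at most 14 in all, crops included, and the job is handed in when it is done.

Besides the shell and the picture viewer there is one more tool, called in YAML: its name, and indented under it one key for each argument. play_rows: Moves the arm, as the interface text tells. Its arguments: {"type":"object","properties":{"increments":{"type":"array","items":{"type":"array","items":{"type":"number"}}},"force":{"type":"number"}},"required":["increments"]}

```bash
mkdir -p pics
cat > h.py <<'E'
import numpy as np, cv2
from rig import bot, vision
def snap(n,f=None):
    i=vision.camera_info(n); im=vision.read_camera(n)[:,:,::-1].copy()
    if f: cv2.imwrite('pics/'+f,im)
    return im,i
def ray(i,uv,z):
    K=np.array([[i['fx'],0,i['cx']],[0,i['fy'],i['cy']],[0,0,1.]])
    p=cv2.undistortPoints(np.array(uv,float).reshape(-1,1,2),K,np.array([i['k1'],0,0,0.])).reshape(-1,2)
    R=np.array(i['R']);t=np.array(i['t']);c=-R.T@t
    d=np.c_[p,np.ones(len(p))]@R
    return c+d*((z-c[2])/d[:,2])[:,None]
E
python3 - <<'E'
from h import *
for n in('top','scene'):
    im,i=snap(n,n+'0.png'); R=np.array(i['R']); print(n,i['fx'],i['k1'],-R.T@np.array(i['t']),R[2])
o=bot.observe();print(o['t'],o['eef_rot'],o['width'])
E
```

```text
top 391.57051940449924 0.008525686998549513 [330.28091555  -2.95492342 891.08810256] [ 0.22155265 -0.00382019 -0.97514093]
scene 488.4952700158029 -0.11821087550037887 [1282.93129677 -486.31978435  894.39489769] [-0.60991916  0.39566988 -0.68661777]
0.1 [ 9.88409140e-01  1.51810629e-01 -8.52416439e-05 -9.47880371e-04] 95.34671580410952
```

View pics/top0.png

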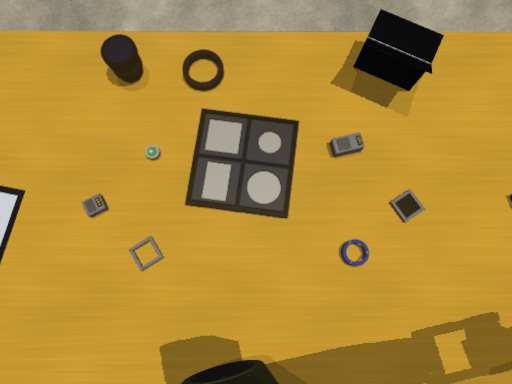

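View pics/scene0.png

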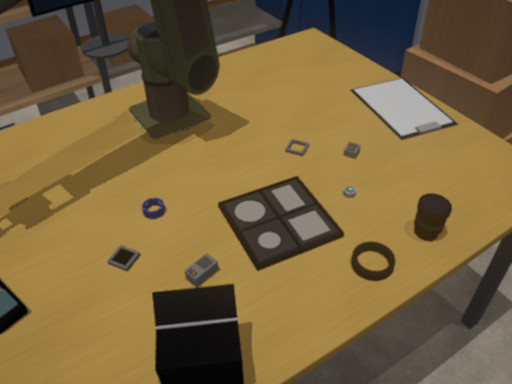

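The top view shows the tray at (243,163): square pocket upper left (222,137), small round upper right (269,143), oblong lower left (216,182), large round lower right (264,187). The items are the long battery (347,145), filter (407,205), blue ring (355,252) and level (152,152). The look-alikes are at (95,205) and (147,253). The scene view agrees.

```bash
cat >> h.py <<'E'
def blob(im,i,uv,z,r=40,mode='obj'):
    hsv=cv2.cvtColor(im,cv2.COLOR_BGR2HSV).astype(int); h,s,v=hsv[...,0],hsv[...,1],hsv[...,2]
    if mode=='pale': m=(s<60)&(v>130)
    elif mode=='blue': m=(h>100)&(h<140)&(s>80)
    else: m=(s<110)|((h>40)&(h<150))
    m=cv2.morphologyEx((m*255).astype(np.uint8),cv2.MORPH_CLOSE,np.ones((3,3)))
    w=np.zeros_like(m);u,vv=map(int,uv);w[max(0,vv-r):vv+r,max(0,u-r):u+r]=255;m&=w
    cs,_=cv2.findContours(m,cv2.RETR_EXTERNAL,cv2.CHAIN_APPROX_NONE)
    c=max(cs,key=cv2.contourArea).reshape(-1,2)
    P=ray(i,c,z)[:,:2].astype(np.float32)
    hull=cv2.convexHull(P)
    (x,y),(a,b),th=cv2.minAreaRect(hull)
    if a<b: a,b,th=b,a,th+90
    return np.round([x,y,a,b,(th+90)%180-90],1), c.min(0),c.max(0)
E
python3 - <<'E'
from h import *
im,i=snap('top')
for n,uv,z,r,m in[('bat',(347,145),34,24,'o'),('adp',(355,252),24,24,'blue'),('lev',(152,152),16,16,'o'),('fil',(407,205),12,24,'o'),('sho',(95,205),24,20,'o'),('emp',(147,253),12,24,'o'),
 ('sq',(222,137),12,24,'pale'),('sr',(269,143),12,18,'pale'),('ob',(216,182),12,24,'pale'),('lr',(264,187),12,24,'pale')]:
    print(n,*blob(im,i,uv,z,r,m))
iw=vision.camera_info('wrist');R=np.array(iw['R']);print('wrist cam',-R.T@np.array(iw['t']),R.round(3).tolist(),iw['fx'])
E
```

```text
bat [ 631.4 -224.1   76.4   43.   -76.5] [330 133] [364 156]
adp [ 386.4 -231.9   54.1   53.9  -46.6] [342 240] [367 265]
lev [617.7 227.8  34.8  32.7   3. ] [145 145] [159 159]
fil [ 492.8 -359.9   58.3   56.4  -57.5] [390 190] [424 221]
sho [489.8 347.5  45.9  41.2 -61.6] [ 82 194] [107 216]
emp [384.4 229.9  57.1  56.  -58.1] [129 236] [162 270]
sq [658.7  61.8  77.1  76.3  82.2] [205 120] [241 153]
sr [ 6.444e+02 -4.750e+01  4.990e+01  4.980e+01 -2.000e-01] [259 132] [280 152]
ob [549.3  76.6  86.5  55.1  -7.8] [202 162] [230 200]
lr [535.3 -32.6  74.8  74.1 -44.7] [247 172] [280 203]
wrist cam [ 259.28846735 -600.11708671  383.72790755] [[0.3, -0.954, -0.003], [-0.926, -0.291, 0.239], [-0.229, -0.069, -0.971]] 311.7992764693982
```

play_rows:
  increments:
    - [191,388,-70,0,0,0,0]
    - [191,388,-70,0,0,0,0]
    - [191,388,-70,0,0,0,0]
    - [191,388,-70,0,0,0,0]
    - [191,388,-70,0,0,0,0]
    - [191,388,-70,0,0,0,0]
    - [191,388,-70,0,0,0,0]
    - [191,388,-70,0,0,0,0]
    - [191,388,-70,0,0,0,0]
    - [191,388,-70,0,0,0,0]

```text
t: 1.4
tcp_pos: [385.7, -233.4, 156.1]
eef_rot: [0.989, 0.151, 0.0, 0.0]
ft_force: [0.7, 0.3, 0.2]
width: 95.0
finger_force: 0.0
```

Run:
```python
from h import *
im,i=snap('wrist','w1.png'); print(i['cx'],i['cy'])
R=np.array(i['R']);t=np.array(i['t'])
def px(X):
    c=R@np.array(X)+t; return c[:2]/c[2]*i['fx']+[i['cx'],i['cy']]
for n,X in dict(adp=(386,-232,24),bat=(631,-224,34),fil=(493,-360,12),tip=(386,-232,145)).items(): print(n,px(X).round())
o=bot.observe();print(o['t'],o['tcp_pos'],o['ft_force'])
print(*blob(im,i,px((386,-232,24)),24,110,'blue'))
```

```text
258.02724522220547 187.60455734564155
adp [256. 182.]
bat [ 344. -124.]
fil [419. 113.]
tip [255. 229.]
1.45 [ 385.66414891 -233.49244066  155.98922329] [-0.22988831 -0.08950905  0.20623247]
[ 389.1 -231.5   57.6   55.5   17.3] [228 149] [286 208]
```

View pics/w1.png

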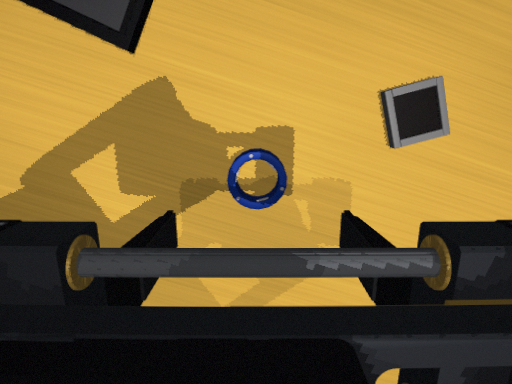

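The ring is centred at (257,178) between the fingers, about 3 mm off, and the filter with its dark glass is at (415,112). I'm picking the ring now.

play_rows:
  increments:
    - [3,2,-60,0,0,0,0]
    - [3,2,-110,0,0,0,0]
    - [3,2,-138,0,0,0,0]
    - [3,2,-138,0,0,0,0]
    - [3,2,-138,0,0,0,1]
    - [3,2,-138,0,0,0,1]
    - [3,2,-138,0,0,0,1]
    - [3,2,-138,0,0,0,1]
    - [3,2,-138,0,0,0,1]
    - [3,2,-78,0,0,0,1]
    - [3,2,-58,0,0,0,1]
    - [3,2,-58,0,0,0,1]
  force: 25

```text
t: 2.95
tcp_pos: [390.1, -230.7, 99.4]
eef_rot: [0.988, 0.152, 0.001, 0.001]
ft_force: [-0.3, 0.2, -0.7]
width: 57.7
finger_force: 25.0
```

play_rows:
  increments:
    - [146,198,0,0,0,0,1]
    - [146,198,0,0,0,0,1]
    - [146,198,0,0,0,0,1]
    - [146,198,0,0,0,0,1]
    - [146,198,0,0,0,0,1]
    - [146,198,0,0,0,0,1]
    - [146,198,-40,0,0,0,1]
    - [146,198,-60,0,0,0,1]
    - [146,198,-67,0,0,0,1]
    - [146,198,-67.5,0,0,0,1]
    - [146,198,-67.5,0,0,0,1]

```text
t: 4.32
tcp_pos: [534.8, -32.8, 30.3]
eef_rot: [0.989, 0.151, 0.0, 0.0]
ft_force: [0.1, 0.5, -1.1]
width: 57.5
finger_force: 25.0
```

play_rows:
  increments:
    - [0,0,-1,0,0,0,1]
    - [0,0,-1,0,0,0,0.2]
    - [0,0,-1,0,0,0,0.2]
    - [0,0,-1,0,0,0,0.2]
    - [0,0,40,0,0,0,0.2]
    - [0,0,90,0,0,0,0]
    - [0,0,130,0,0,0,0]
    - [0,0,130,0,0,0,0]

```text
t: 5.32
tcp_pos: [537.7, -32.4, 164.8]
eef_rot: [0.988, 0.152, 0.004, 0.001]
ft_force: [0.0, -0.5, -0.4]
width: 94.5
finger_force: 0.0
```

Run:
```python
from h import *
im,i=snap('wrist','w2.png')
print(*blob(im,i,(256,185),36,110,'blue')); print(blob(im,i,(256,185),12,130,'pale'))
o=bot.observe();print(o['t'],o['tcp_pos'],o['ft_force'])
```

```text
[534.  -33.2  58.7  55.5  17.4] [228 158] [286 218]
(array([550.8,  77.7,  88.1,  56.2,  -7.5]), array([126,  82], dtype=int32), array([197, 184], dtype=int32))
5.375 [536.12367888 -32.13798516 161.98508289] [ 0.15796142  0.62343619 -0.63497028]
```

View pics/w2.png

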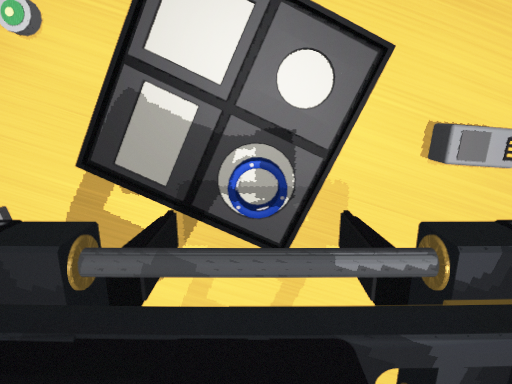

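The blue ring at (257,188) lies inside the large round pocket at (256,180). The battery is at (470,148). Next I hover over it.

play_rows:
  increments:
    - [96,-192,0,0,0,10.5,0]
    - [96,-192,0,0,0,21,0]
    - [96,-192,0,0,0,31.5,0]
    - [96,-192,0,0,0,42,0]
    - [96,-192,0,0,0,52.5,0]
    - [96,-192,0,0,0,63,0]
    - [96,-192,0,0,0,73.5,0]
    - [96,-192,0,0,0,84,0]
    - [96,-192,0,0,0,86,0]
    - [96,-192,0,0,0,86,0]
    - [96,-192,0,0,0,86,0]

```text
t: 6.75
tcp_pos: [630.8, -223.9, 159.6]
eef_rot: [0.62, 0.785, -0.0, -0.0]
ft_force: [-0.0, 0.9, -0.7]
width: 95.4
finger_force: 0.0
```

Run:
```python
from h import *
im,i=snap('wrist','w3.png')
o=bot.observe();q=o['eef_rot'];print(o['t'],o['tcp_pos'],q,'closing',np.degrees(np.arctan2(2*q[1]**2-1,2*q[0]*q[1])))
print(*blob(im,i,(256,185),34,85,'o'))
```

```text
6.8 [ 630.91903856 -223.96936612  159.80800366] [ 6.19758818e-01  7.84792301e-01 -6.08252198e-05 -2.21019726e-04] closing 13.402946304998208
[ 641.7 -280.1  170.4   61.4   13.4] [171 211] [340 269]
```

View pics/w3.png

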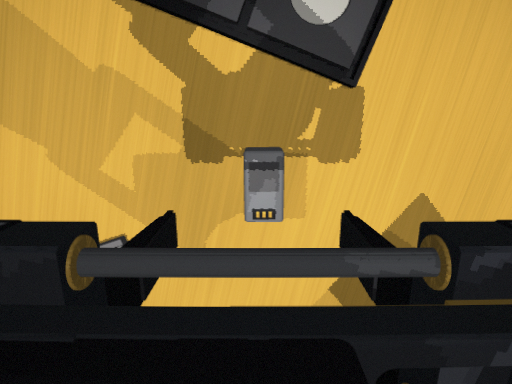

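The battery's upper face spans about (245–283, 150–221) and is square to the jaws, slightly right of their centre.

Run:
```python
from h import *
i=vision.camera_info('wrist')
P=ray(i,[[245,221],[283,221],[283,150],[245,150]],34)[:,:2];print(P.round(1),P.mean(0),np.linalg.norm(P-np.roll(P,1,0),axis=1))
```

```text
[[ 627.4 -262.6]
 [ 663.2 -254.1]
 [ 646.  -187.6]
 [ 612.2 -195.6]] [ 637.20247722 -224.95877958] [68.63150269 36.72890364 68.64209357 34.74047904]
```

play_rows:
  increments:
    - [6,-1,-60,0,0,0,0]
    - [6,-1,-110,0,0,0,0]
    - [6,-1,-140,0,0,0,0]
    - [6,-1,-140,0,0,0,0]
    - [6,-1,-140,0,0,0,1]
    - [6,-1,-140,0,0,0,1]
    - [6,-1,-140,0,0,0,1]
    - [6,-1,-140,0,0,0,1]
    - [6,-1,-140,0,0,0,1]
    - [6,-1,-140,0,0,0,1]
    - [6,-1,-80,0,0,0,1]
    - [6,-1,-50,0,0,0,1]
  force: 35

```text
t: 8.3
tcp_pos: [637.9, -225.4, 112.6]
eef_rot: [0.619, 0.785, 0.0, 0.001]
ft_force: [0.1, -0.5, -1.9]
width: 38.0
finger_force: 34.9
```

play_rows:
  increments:
    - [-87,302,0,0,0,10.5,1]
    - [-87,302,0,0,0,21,1]
    - [-87,302,0,0,0,31.5,1]
    - [-87,302,0,0,0,42,1]
    - [-87,302,0,0,0,52.5,1]
    - [-87,302,0,0,0,63,1]
    - [-87,302,0,0,0,69,1]
    - [-87,302,0,0,0,69,1]
    - [-87,302,0,0,0,69,1]
    - [-87,302,-40,0,0,69,1]
    - [-87,302,-70,0,0,69,1]
    - [-87,302,-70,0,0,69,1]

```text
t: 9.8
tcp_pos: [548.3, 76.6, 38.0]
eef_rot: [0.066, 0.998, -0.0, -0.002]
ft_force: [-0.7, 0.1, -1.6]
width: 38.1
finger_force: 35.0
```

play_rows:
  increments:
    - [0,0,-7,0,0,0,1]
    - [0,0,-8,0,0,0,1]
    - [0,0,-8,0,0,0,1]
    - [0,0,-8,0,0,0,0.35]
    - [0,0,-8,0,0,0,0.35]
    - [0,0,-8,0,0,0,0.35]
    - [0,0,40,0,0,0,0.35]
    - [0,0,90,0,0,0,0]
    - [0,0,120,0,0,0,0]
    - [0,0,120,0,0,0,0]

```text
t: 11.05
tcp_pos: [552.1, 77.1, 163.6]
eef_rot: [0.066, 0.998, 0.0, 0.003]
ft_force: [0.2, -0.2, -0.7]
width: 86.4
finger_force: 0.0
```

Run:
```python
from h import *
im,i=snap('wrist','w4.png')
o=bot.observe();q=o['eef_rot'];print(o['t'],o['tcp_pos'],o['joint_pos'],'closing',np.degrees(np.arctan2(2*q[1]**2-1,2*q[0]*q[1])))
```

```text
11.1 [550.63487555  77.00143531 161.01469934] [ 4.23909180e-02 -3.50465403e-02  1.92590242e+00 -1.00018181e-05
  1.24849443e+00 -1.39684212e+00] closing 82.4621504399157
```

View pics/w4.png

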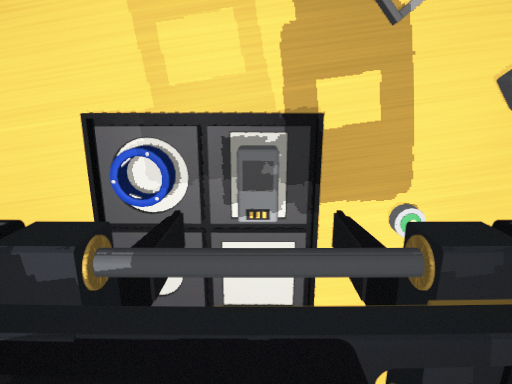

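Run:
```python
from h import *
i=vision.camera_info('wrist')
P=ray(i,[[236,220],[281,220],[280,147],[236,147]],46)[:,:2];print(P.round(1),P.mean(0),np.linalg.norm(P-np.roll(P,1,0),axis=1))
Q=ray(i,[[231,133],[286,133]],14)[:,:2];print(Q)
im,i=snap('top')
print(*blob(im,i,(152,152),16,16,'o'))
```

```text
[[580.   52.4]
 [585.5  93.9]
 [518.1 100.7]
 [513.   62.5]] [549.13549441  77.35647823] [67.72181714 41.82310415 67.7558318  38.60064042]
[[502.254877    56.97194335]
 [509.28368088 109.84379149]]
[618.1 229.   77.5  72.4   2.8] [136 136] [167 167]
```

The battery is centred in the oblong pocket, face at (258,184), within 2 mm and clear of the walls. The level is next, at (408,220) in this view.

play_rows:
  increments:
    - [69,152,0,0,0,0,0]
    - [69,152,0,0,0,0,0]
    - [69,152,0,0,0,0,0]
    - [69,152,-40,0,0,0,0]
    - [69,152,-80,0,0,0,0]
    - [69,152,-80,0,0,0,0]

```text
t: 11.9
tcp_pos: [614.3, 227.8, 72.9]
eef_rot: [0.066, 0.998, -0.002, -0.006]
ft_force: [-1.3, 0.1, -0.4]
width: 95.1
finger_force: 0.0
```

Run:
```python
from h import *
im,i=snap('wrist','w5.png')
o=bot.observe();print(o['t'],o['tcp_pos'])
```

```text
11.95 [616.56781536 228.27533107  76.37826118]
```

View pics/w5.png

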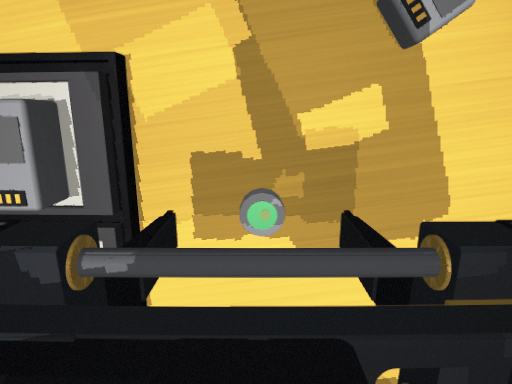

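The level's green window is at (262,215), between the fingers.

Run:
```python
from h import *
im,i=snap('wrist');o=bot.observe()
h=cv2.cvtColor(im,cv2.COLOR_BGR2HSV);m=cv2.inRange(h,(45,90,60),(85,255,255))[190:245,230:300]
ys,xs=np.nonzero(m);print(xs.mean()+230,ys.mean()+190,ray(i,[[xs.mean()+230,ys.mean()+190]],16),o['tcp_pos'])
```

```text
260.0989932885906 210.24161073825502 [[621.12548765 228.90367628  16.        ]] [618.36273869 228.68226805  79.07107231]
```

play_rows:
  increments:
    - [2,0,-40,0,0,0,0]
    - [2,0,-62.5,0,0,0,0.2]
    - [2,0,-62.5,0,0,0,0.3]
    - [2,0,-62.5,0,0,0,1]
    - [2,0,-62.5,0,0,0,1]
    - [2,0,-62.5,0,0,0,1]
    - [2,0,-62.5,0,0,0,1]
    - [2,0,-62.5,0,0,0,1]
    - [2,0,-62.5,0,0,0,1]
    - [2,0,0,0,0,0,1]
    - [2,0,30,0,0,0,1]
    - [2,0,30,0,0,0,1]
  force: 20

```text
t: 13.5
tcp_pos: [623.2, 229.6, 113.9]
eef_rot: [0.066, 0.998, 0.001, 0.003]
ft_force: [0.5, 0.1, -0.9]
width: 33.5
finger_force: 20.0
```

play_rows:
  increments:
    - [24,-276,0,0,0,0,1]
    - [24,-276,0,0,0,0,1]
    - [24,-276,0,0,0,0,1]
    - [24,-276,0,0,0,0,1]
    - [24,-276,0,0,0,0,1]
    - [24,-276,0,0,0,0,1]
    - [24,-276,-40,0,0,0,1]
    - [24,-276,-70,0,0,0,1]
    - [24,-276,-79,0,0,0,1]
    - [24,-276,-80.5,0,0,0,1]
    - [24,-276,-80.5,0,0,0,1]
    - [24,-276,-80.5,0,0,0,1]

```text
t: 15.0
tcp_pos: [645.2, -46.7, 29.9]
eef_rot: [0.066, 0.998, -0.0, 0.0]
ft_force: [0.2, -0.0, 0.4]
width: 33.2
finger_force: 20.0
```

play_rows:
  increments:
    - [0,0,0,0,0,0,0.4]
    - [0,0,0,0,0,0,0.4]
    - [0,0,0,0,0,0,0.4]
    - [0,0,50,0,0,0,0.4]
    - [0,0,100,0,0,0,0]
    - [0,0,130,0,0,0,0]
    - [0,0,130,0,0,0,0]
    - [0,0,130,0,0,0,0]

```text
t: 16.0
tcp_pos: [644.2, -46.9, 158.2]
eef_rot: [0.066, 0.998, 0.0, -0.001]
ft_force: [-0.7, 0.7, 0.5]
width: 91.3
finger_force: 0.0
```

Run:
```python
from h import *
im,i=snap('wrist','w6.png')
o=bot.observe();print(o['t'],o['tcp_pos'])
h=cv2.cvtColor(im,cv2.COLOR_BGR2HSV);m=cv2.inRange(h,(45,90,60),(85,255,255))
ys,xs=np.nonzero(m);print(len(xs),ray(i,[[xs.mean(),ys.mean()]],28))
im,i=snap('top');print(*blob(im,i,(407,205),12,24,'o'))
```

```text
16.05 [643.82689918 -46.89096595 157.34419064]
354 [[644.84183848 -47.19081535  28.        ]]
[ 492.8 -359.9   58.3   56.4  -57.5] [390 190] [424 221]
```

View pics/w6.png

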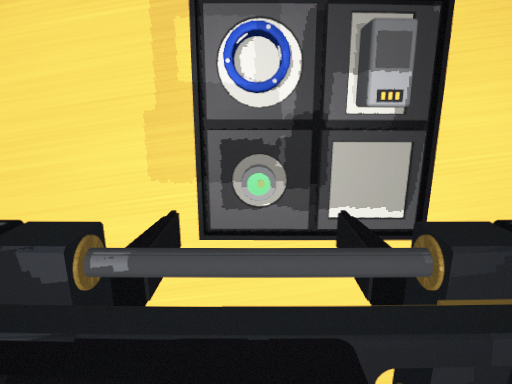

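All three sit in their pockets: ring (258,58), battery (388,60) and level (259,182). Now the filter hover, with a -50° turn.

play_rows:
  increments:
    - [-152,-313,0,0,0,-10,0]
    - [-152,-313,0,0,0,-20,0]
    - [-152,-313,0,0,0,-30,0]
    - [-152,-313,0,0,0,-40,0]
    - [-152,-313,0,0,0,-50,0]
    - [-152,-313,0,0,0,-50,0]
    - [-152,-313,0,0,0,-50,0]
    - [-152,-313,0,0,0,-50,0]
    - [-152,-313,0,0,0,-50,0]
    - [-152,-313,0,0,0,-50,0]
    - [-152,-313,0,0,0,-50,0]

```text
t: 17.48
tcp_pos: [493.4, -359.4, 159.7]
eef_rot: [0.481, 0.877, -0.0, 0.0]
ft_force: [0.5, -0.1, -0.2]
width: 95.0
finger_force: 0.0
```

Run:
```python
from h import *
im,i=snap('wrist','w7.png')
o=bot.observe();q=o['eef_rot'];print(o['t'],o['tcp_pos'],q,'closing',np.degrees(np.arctan2(2*q[1]**2-1,2*q[0]*q[1])))
print(*blob(im,i,(256,170),12,50,'o'))
```

```text
17.525 [ 493.35012006 -359.57484315  159.74585869] [ 4.80900540e-01  8.76775151e-01 -8.23128891e-07  7.38051050e-05] closing 32.511531110468084
[ 493.8 -358.7   56.2   55.5   32.5] [231 151] [286 205]
```

View pics/w7.png

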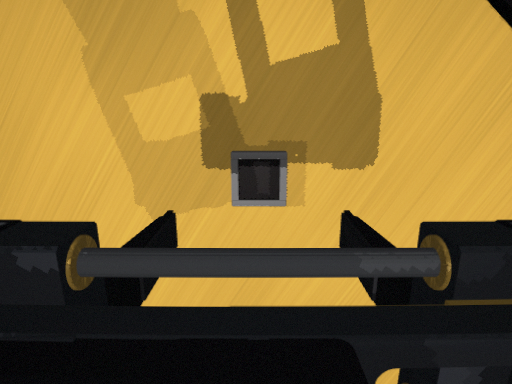

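The filter, with its dark glass, is at (258,178), square to the jaws and on centre.

play_rows:
  increments:
    - [0,1,-60,0,0,0,0]
    - [0,1,-110,0,0,0,0]
    - [0,1,-140,0,0,0,0]
    - [0,1,-143,0,0,0,0.1]
    - [0,1,-143,0,0,0,0.1]
    - [0,1,-143,0,0,0,1]
    - [0,1,-143,0,0,0,1]
    - [0,1,-143,0,0,0,1]
    - [0,1,-143,0,0,0,1]
    - [0,1,-143,0,0,0,1]
    - [0,1,-90,0,0,0,1]
    - [0,1,-50,0,0,0,1]
  force: 25

```text
t: 19.02
tcp_pos: [492.9, -358.9, 110.5]
eef_rot: [0.481, 0.877, 0.0, -0.0]
ft_force: [0.4, -1.5, -0.1]
width: 55.8
finger_force: 25.0
```

play_rows:
  increments:
    - [166.5,421.5,0,0,0,10,1]
    - [166.5,421.5,0,0,0,20,1]
    - [166.5,421.5,0,0,0,30,1]
    - [166.5,421.5,0,0,0,40,1]
    - [166.5,421.5,0,0,0,50,1]
    - [166.5,421.5,0,0,0,50,1]
    - [166.5,421.5,0,0,0,50,1]
    - [166.5,421.5,0,0,0,50,1]
    - [166.5,421.5,0,0,0,50,1]
    - [166.5,421.5,0,0,0,50,1]
    - [166.5,421.5,0,0,0,50,1]
    - [166.5,421.5,0,0,0,50,1]

```text
t: 20.52
tcp_pos: [659.3, 61.3, 109.7]
eef_rot: [0.067, 0.998, -0.0, 0.0]
ft_force: [-0.1, 0.2, -2.0]
width: 55.9
finger_force: 25.0
```

play_rows:
  increments:
    - [0,0,-40,0,0,0,1]
    - [0,0,-70,0,0,0,1]
    - [0,0,-79,0,0,0,1]
    - [0,0,-80.5,0,0,0,1]
    - [0,0,-80.5,0,0,0,1]
    - [0,0,-80.5,0,0,0,1]

```text
t: 21.28
tcp_pos: [660.2, 62.4, 30.1]
eef_rot: [0.066, 0.998, 0.0, 0.001]
ft_force: [0.3, 0.2, -0.3]
width: 55.2
finger_force: 25.0
```

play_rows:
  increments:
    - [0,0,-0.8,0,0,0,1]
    - [0,0,-0.8,0,0,0,0.2]
    - [0,0,-0.8,0,0,0,0.2]
    - [0,0,-0.8,0,0,0,0.2]
    - [0,0,20,0,0,0,0.2]
    - [0,0,70,0,0,0,0]
    - [-60,0,130,0,0,0,0]
    - [-60,0,160,0,0,0,0]
    - [-60,0,160,0,0,0,0]
    - [-60,0,160,0,0,0,0]

```text
t: 22.52
tcp_pos: [599.7, 62.5, 190.1]
eef_rot: [0.066, 0.998, 0.0, 0.001]
ft_force: [-0.6, -0.4, -0.7]
width: 95.2
finger_force: 0.0
```

Run:
```python
from h import *
im,i=snap('wrist','w8.png');o=bot.observe();print(o['t'],o['tcp_pos'])
```

```text
22.575 [599.20958352  62.44665103 188.69685278]
```

View pics/w8.png

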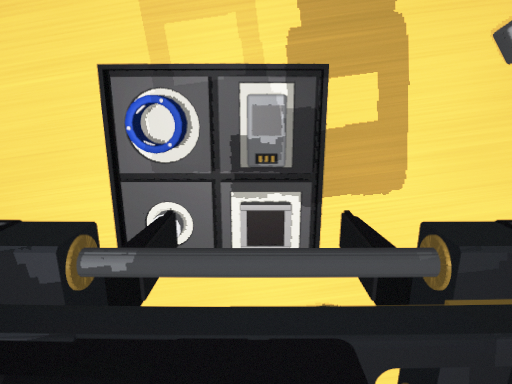

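The filter (265,225) is centred in the square pocket. A finger hides the level, so I'll check it in the scene view.

Run:
```python
from h import *
a,_=snap('scene');b,_=snap('top')
a=cv2.resize(a[170:275,205:350],(580,420));b=cv2.resize(b[100:225,170:310],None,fx=3,fy=3)
cv2.imwrite('pics/s9.png',a);cv2.imwrite('pics/t9.png',b)
```

```text
(no output)
```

View pics/s9.png

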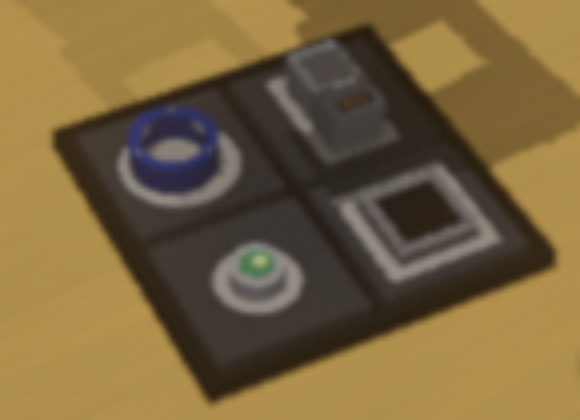

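All four items lie flat in their pockets: ring (175,150), battery (345,100), level (258,270) and filter (420,215). Handing in.

```bash
python3 -c "
from rig import bot
print(bot.hand_in())"
```

```text
the job is handed in; nothing more can be done
None
```

The job is handed in: the battery, adapter and level went into their pockets first and the filter last; a final picture showed all four flat, and the empty frame and short battery were never touched (finished at about 23 s of the 96 s allowed).

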